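Unlatch the games box and put the dice dish away

TASK

The oblong glass dice dish is to go into the wide compartment of the wooden games box, whose sliding door is held by a quarter-turn cam latch. First stand the mug that is on top of the box upright on the shelf, out of the door's way; then turn the latch knob its full quarter-turn clockwise, slide the door fully open, set the dish down gently, upright and flat on the floor of the wide compartment, and leave the door open. Do not push the door into a mug, do not tip anything over, and leave the other mug and the black cup where they are.

Things in the scene. Friction and masses are not known exactly. Their poses are not given: they have to be found in the camera images.
- box: wooden games box, fixed, 190 (x) x 300 (y) x 80 mm high. Origin: centre of its underside; z up. Its y < 0 half holds two compartments under the sliding door, its y > 0 half is a solid deck. The long walls (8 mm, at x = -95 to -87 and 87 to 95 mm) are 80 mm high and guide the door; the end wall (y -150 to -142 mm) is 68 mm high
- compartment (a point): centre of the floor of the wide compartment, 10 mm above the box's underside; axes as the box's. It is 128 mm in x (box x -41 to 87 mm) by 142 mm in y (box y -142 to 0 mm). Beside it, past a 6 mm wall whose top is 58 mm above the underside, is a narrow compartment of 40 mm (box x -87 to -47 mm)
- deck (a point): centre of the top of the closed deck, 68 mm above the box's underside; the deck is 174 mm in x and 150 mm in y; the open door covers it
- keeper (a point): top of the steel keeper post, 12 mm thick, on the wall at box x -88, y -35 mm; this point is 96 mm above the box's underside. The locked latch tongue butts against it
- door (a joint): how far the sliding door is open, m: 0 shut, 0.145 fully open. It slides along the box's +y, from over the compartments to over the deck, takes about 2 N and stays where left. Wooden panel 172 (x) x 150 (y) x 8 mm, top 78 mm above the box's underside; shut, it covers box y -150 to 0 mm. It is blocked while the latch is locked, and by anything on the deck
- knob (a joint): turn of the latch knob on the door, rad: 0 locked, 1.571 released (end stops at both); grows clockwise seen from above; friction 0.06 N m, stays where left. At 0 its grip bar lies along the box's x, at 1.571 along the box's y. Under the bar a flat steel tongue, 26 mm wide, 5 mm thick, reaches 47 mm from the axis
- knob_grip (a point): on the knob's axis at the height to grip its bar; rides with the door and turns with the knob (x axis along the bar). Steel bar 60 mm long, 12 mm thick, 30 mm high: top 12 mm above this point, foot 18 mm below, on a 40 mm disc; the door's top is 26 mm below. Door shut, it is at box x -48, y -75 mm, always 104 mm above the box's underside
- dish: oblong amber glass dice dish, ashtray style, 110 (x) x 58 (y) x 34 mm high, walls 9 mm, vertical outside, 0.2 to 0.4 kg. Origin: centre of its underside; z up
- mug_a: white ceramic mug standing on the deck of the box; 66 mm across, 90 mm high, wall 5 mm, handle on its +y side reaching some 65 mm from the axis. Origin: centre of its underside; z up
- mug_b: the same kind of mug, standing on the shelf: leave it
- cup: tall black plastic dice cup without handle, 72 mm across the rim, 100 mm high, on the shelf: leave it. Origin: centre of its underside
- board_left (a point): point on the top inner edge of the cubby's left side board, fixed: 18 mm thick, 100 mm high, straight along world x at world y +521 mm (inner face), from 250 mm nearer the robot than this point to 550 mm beyond it
- board_right (a point): point on the top inner edge of the cubby's right side board, fixed: 18 mm thick, 100 mm high, straight along world x at world y -521 mm (inner face), from 250 mm nearer the robot than this point to 550 mm beyond it

How it is judged:
By the outcome, as a careful person would: the job done as asked, in the order asked, and still so for the second after the job is handed in, with the robot touching nothing.
It also fails if it takes over 64 s, if anything falls off the work surface, if the arm or the gripper's body presses on something with over 40 N, if the wrist force passes 120 N, or if a joint passes its speed limit or range.

ROBOT

A 6-joint arm with a two-finger parallel gripper is mounted at the origin on the work surface. World frame = base frame: x ahead of the robot, y to its left, z up, the work surface at z = 0. Lengths are in m, angles in rad, forces in N, time in s.
With the tool pointing down it reaches from about 0.3 to 0.775 m from the base axis. Payload 14.6 kg.
Tool frame: the origin (TCP) lies midway between the tips of the shut fingers; the grasp point (between the pads) lies 19 mm behind it (grip_point_offset is the x of the grasp point in the tool frame, in m); x points along the fingers, z is the direction in which the jaws open and shut, and the axes are right-handed (so a half turn about x gives the same grasp; the last joint's range is limited). The gripper opens to 85 mm and grips with 20 to 120 N. Pads are 22 mm wide; open, the fingers measure 114 mm over their backs; the gripper's body (76 mm by 85 mm) begins 54 mm behind the grasp point. The pads swing forward as they close: fully open they stand 13 mm farther back than shut.
Start: joints at [1.033, 0.3, 1.521, -0, 1.321, -0.067], TCP at [0.249, 0.49, 0.231] pointing down, gripper open.
Joint ranges: [-3.03, 3.03], [-0.79, 2.21], [0.23, 2.52], [-1.04, 4.18], [0, 3.07], [-2.55, 2.55]. Speed limits (rad/s): [2.22, 2.22, 2.57, 3.14, 3.14, 3.14].

INTERFACE

Orientations are given as a unit quaternion [x, y, z, w].
In Python, from plant import sense, get_image, calibration, sign_off, grip_point_offset gives the robot as it stands. The module is installed in compiled form; this text tells all that it offers.
- The arm moves only by the tool send_rows, never from a script. Its argument "targets" is a list of rows, each an object of numbers: "dx", "dy", "dz": the shift along the tool's x, y, z in mm; "twist": the turn about the tool's x in degrees. In form: [{"dx": .., "dy": .., "dz": .., "twist": ..}, ...]. A call has 1 to 20 rows; each row shifts and turns the commanded pose from where the row before left it, along the tool's axes as they then stand; what a row does not reach is not made up. A row lasts 1/8 s, in which the tool goes at most 62.5 mm and 10.7 degrees, less where a joint would pass 70% of its speed; a pose out of reach is approached as far as the arm can. A call is refused whole if a number of a shift passes 62.5 or a number of a turn 10.7, either way. A call with a gripper value outside its range is refused whole. "fingers" is the finger opening in mm, from 0 to 85.4, set as the call begins (left out, the last holds). The fingers move at their own pace and stop on an object; the grip force is fixed at half the most. Time passes only in rows, so rows that do not move let the fingers close. It gives the time, the measured TCP pose, the force and the opening at its end, in the units of the state.
- sense(): the state, without advancing time (a new reading comes with each control period).
- get_image(name): name is "scene" or "top"; returns (picture, depth): 420x560x3 uint8, red, green, blue; 420x560 float32, m along the optical axis (not along the pixel's ray), 0 where there is no reading.
- calibration(name): a dict with "camera_matrix" (3x3 intrinsics, pixels), "extrinsics" (4x4, takes a point from camera to world coordinates). Camera axes: x right, y up, looking along -z (the intrinsics and any distortion apply to the point x, -y, -z); pixel columns grow to the right and rows downward; lengths in m; the calibration is good to about 2 mm. A picture is of the moment at which its call begins. calibration takes no time and is no camera call.
- sign_off(): hands the job in, once; it reports no verdict.
The state is a dict: "clock": time; "q": joint angles; "dq": joint speeds; "tau": joint torques, N m; "position": TCP position; "tcp_rot": TCP orientation; "contact_force": force on the tool from outside, world axes, zero at the start; "moment": the same for the moment, N m; "finger_gap": finger opening in m.
Only numpy, scipy, OpenCV 4.12 (cv2) and the standard library are available. Lean on these libraries where they do the work, as an engineer would, in place of code of your own. Each camera call takes 0.05 s, during which the arm holds its last target.

## Working session

There is one attempt and no reset: what is moved stays moved. The work goes in short steps, Python scripts to look and compute and a tool call to move; the robot and the scene stay as the last step left them, time stands still between calls to the robot, and variables do not carry over. Pictures are saved under pics/ and viewed, and the job is handed in when it is done.

Besides the shell and the picture viewer there is one more tool, called after ">>>" as a command line: name --argument value ..., lists and objects as JSON in quotes. send_rows: Moves the arm, as the interface text tells. Its arguments: {"type":"object","properties":{"targets":{"type":"array","items":{"type":"object","properties":{"dx":{"type":"number"},"dy":{"type":"number"},"dz":{"type":"number"},"twist":{"type":"number"}}}},"fingers":{"type":"number"}},"required":["targets"]}

```bash
mkdir -p pics; cat > h.py <<'E'
import numpy as np, cv2
from plant import sense, get_image, calibration, sign_off, grip_point_offset
def snap(n,f):
    im,d=get_image(n); cv2.imwrite(f'pics/{f}.png',im[:,:,::-1]); np.savez(f'{f}.npz',im=im,d=d); return im,d
def cloud(n,d):
    c=calibration(n);K=np.array(c['camera_matrix']);E=np.array(c['extrinsics'])
    v,u=np.mgrid[:d.shape[0],:d.shape[1]]
    p=np.stack([(u-K[0,2])/K[0,0]*d,-(v-K[1,2])/K[1,1]*d,-d],-1)
    return p@E[:3,:3].T+E[:3,3]
E
python3 - <<'E'
from h import *
print(sense()); print(grip_point_offset)
for n in ('scene','top'):
    print(calibration(n)); snap(n,n+'0')
E
```

```text
{'clock': 0.0, 'q': array([ 1.03340102e+00,  3.00488764e-01,  1.52160873e+00, -1.53622984e-05,
        1.32063774e+00, -6.65935982e-02]), 'dq': array([ 0.00182389, -0.00160977,  0.00094984, -0.00153599, -0.00085241,
       -0.00118954]), 'tau': array([ 1.88677732e-03, -5.43510532e+01, -3.61790872e+01, -2.03915408e-05,
        4.06533174e-03, -1.64271268e-05]), 'position': array([0.24936571, 0.4899641 , 0.23069991]), 'tcp_rot': array([-0.36978757,  0.60318129,  0.36940273,  0.60247083]), 'contact_force': array([-0.55901477, -0.49256463, -0.15143116]), 'moment': array([ 0.04171603,  0.04234819, -0.06917876]), 'finger_gap': 0.08510528047493436}
-0.0187
{'camera_matrix': array([[387.98731207,   0.        , 275.08696131],
       [  0.        , 387.98731207, 212.25622274],
       [  0.        ,   0.        ,   1.        ]]), 'extrinsics': array([[ 0.03458746, -0.82121523,  0.56956936,  1.26686544],
       [ 0.99938924,  0.02557711, -0.02381101, -0.03014899],
       [ 0.00498603,  0.57004505,  0.82159831,  1.10855486],
       [ 0.        ,  0.        ,  0.        ,  1.        ]])}
{'camera_matrix': array([[407.61770558,   0.        , 279.0664391 ],
       [  0.        , 407.61770558, 209.82518376],
       [  0.        ,   0.        ,   1.        ]]), 'extrinsics': array([[ 0.01598182,  0.98793182, -0.15406265,  0.35291638],
       [-0.99978912,  0.01777691,  0.01028107,  0.01085403],
       [ 0.01289576,  0.15386585,  0.98800759,  1.29622119],
       [ 0.        ,  0.        ,  0.        ,  1.        ]])}
```

View pics/scene0.png

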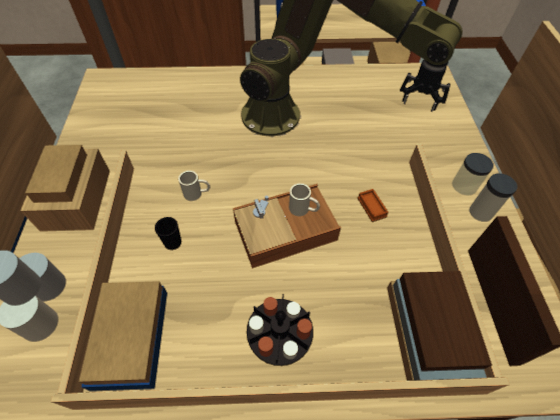

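View pics/top0.png

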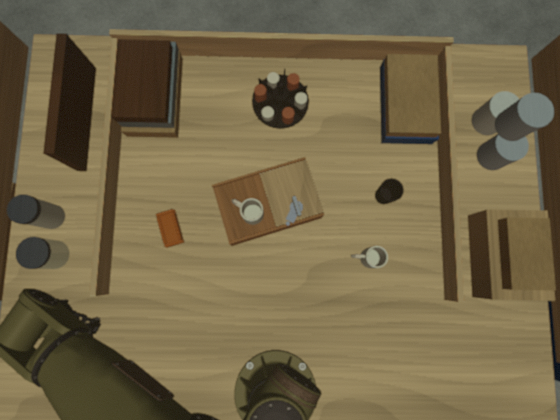

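The top view (up is +x, left is +y) shows the box at about (268,200), mug_a at (250,209), the knob at (295,210), the dish at (170,228), mug_b at (375,257) and the cup at (389,191). Next I'll zoom in and measure.

```bash
cat >> h.py <<'E'
def ray(n,uv,z):
    c=calibration(n);K=np.array(c['camera_matrix']);E=np.array(c['extrinsics'])
    u,v=uv; r=E[:3,:3]@np.array([(u-K[0,2])/K[0,0],-(v-K[1,2])/K[1,1],-1]); o=E[:3,3]
    return o+r*(z-o[2])/r[2]
E
python3 - <<'E'
from h import *
for n,(x0,y0,w,h) in dict(top=(150,150,270,130),scene=(150,150,250,130)).items():
    a=np.load(n+'0.npz'); im=a['im']; cr=im[y0:y0+h,x0:x0+w,::-1]
    cv2.imwrite(f'pics/{n}0z.png',cv2.resize(cr,None,fx=2.95,fy=2.95,interpolation=cv2.INTER_CUBIC))
a=np.load('top0.npz');P=cloud('top',a['d']);hsv=cv2.cvtColor(a['im'],cv2.COLOR_RGB2HSV)
for uv in [(170,228),(250,209),(295,210),(375,257),(389,191),(240,180),(285,180),(320,300),(252,202)]: print(uv,P[uv[1],uv[0]].round(3),hsv[uv[1],uv[0]])
E
```

```text
(170, 228) [0.489 0.34  0.014] [ 13 189 128]
(250, 209) [0.545 0.086 0.073] [ 34  37 165]
(295, 210) [ 0.542 -0.05   0.086] [ 60   5 102]
(375, 257) [ 0.409 -0.307  0.007] [ 35  37 165]
(389, 191) [ 0.622 -0.357  0.006] [21 79 42]
(240, 180) [0.635 0.12  0.07 ] [ 16 146 105]
(285, 180) [ 0.635 -0.018  0.082] [ 21 103 138]
(320, 300) [ 0.273 -0.135  0.001] [ 22  96 133]
(252, 202) [0.56  0.079 0.111] [22 63 93]
```

View pics/top0z.png

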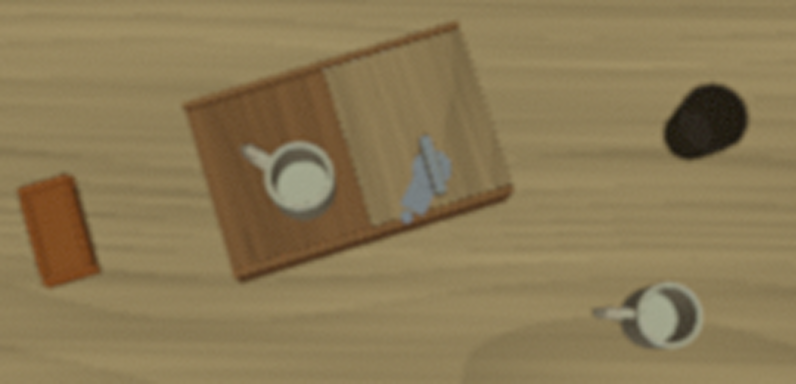

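View pics/scene0z.png

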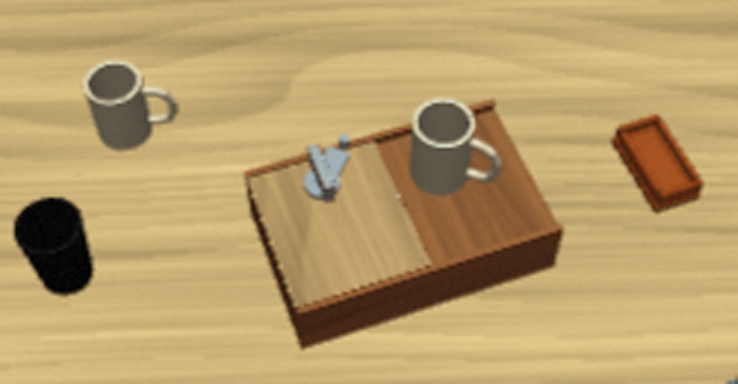

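```bash
python3 - <<'E'
from h import *
c={}
for nm,p in dict(A=(185,105),B=(458,24),C=(512,190),D=(240,280)).items():
    uv=(150+(p[0]+.5)/2.95-.5,150+(p[1]+.5)/2.95-.5); c[nm]=ray('top',uv,.08); print(nm,c[nm].round(4))
for e in ('AB','BC','CD','DA'): 
    v=c[e[1]]-c[e[0]]; print(e,np.linalg.norm(v).round(4),np.degrees(np.arctan2(v[1],v[0])).round(2))
print('centre',np.mean(list(c.values()),0))
for n in ('top','scene'):
    a=np.load(n+'0.npz');P=cloud(n,a['d']);hsv=cv2.cvtColor(a['im'],cv2.COLOR_RGB2HSV)
    def reg(x0,x1,y0,y1,z0,z1): return (P[...,0]>x0)&(P[...,0]<x1)&(P[...,1]>y0)&(P[...,1]<y1)&(P[...,2]>z0)&(P[...,2]<z1)
    print(n)
    for nm,r in dict(box=(.4,.75,-.14,.27,.055,.086),dish=(.4,.6,.27,.42,.022,.05),mugb=(.3,.5,-.4,-.2,.083,.1),cup=(.5,.75,-.45,-.27,.09,.11),muga=(.45,.65,.0,.2,.150,.17)).items():
        m=reg(*r); q=P[m][:,:2].astype(np.float32)*1000
        rr=cv2.minAreaRect(q); print(nm,m.sum(),np.round(rr[0],1),np.round(rr[1],1),round(rr[2],1), 'circ',np.round(cv2.minEnclosingCircle(q),1) if 0 else cv2.minEnclosingCircle(q),'zmed',np.median(P[m][:,2]).round(4))
E
```

```text
A [0.6145 0.2022 0.08  ]
B [ 0.7063 -0.0789  0.08  ]
C [ 0.532  -0.1353  0.08  ]
D [0.4353 0.1395 0.08  ]
AB 0.2958 -71.92
BC 0.1833 -162.07
CD 0.2913 109.38
DA 0.1899 19.3
centre [0.5720381  0.03186139 0.08      ]
top
box 5607 [575.2  32.9] [191.3 300.5] 18.3 circ ((574.0333251953125, 32.86206817626953), 175.72564697265625) zmed 0.076
dish 324 [490.  339.8] [110.  59.] 18.2 circ ((490.21099853515625, 339.5155944824219), 59.923667907714844) zmed 0.033
mugb 128 [ 408.6 -292.7] [64.2 65. ] 57.5 circ ((407.95166015625, -292.98828125), 33.673030853271484) zmed 0.0899
cup 157 [ 608.8 -339.6] [68.2 69.8] 0.9 circ ((608.9429321289062, -340.0032043457031), 36.07044219970703) zmed 0.0999
muga 125 [531.1  76.5] [63.9 62.2] 45.3 circ ((531.46826171875, 76.80216979980469), 32.74209213256836) zmed 0.1583
scene
box 4264 [574.7  34.9] [194.5 301.7] 18.2 circ ((575.6220703125, 34.180137634277344), 175.792236328125) zmed 0.0758
dish 266 [489.9 341.7] [113.2  61.4] 18.3 circ ((489.514404296875, 341.6205139160156), 60.09291458129883) zmed 0.0314
mugb 103 [ 408.7 -291.7] [66.5 63.3] 27.3 circ ((407.8331298828125, -290.43267822265625), 34.364437103271484) zmed 0.0882
cup 165 [ 608.9 -338.1] [70.9 69.8] 15.9 circ ((608.4099731445312, -338.0516662597656), 37.92081832885742) zmed 0.0981
muga 126 [532.7  77.3] [62.3 65.6] 86.4 circ ((532.468994140625, 78.75315856933594), 33.83020782470703) zmed 0.1563
```

```bash
cat >> h.py <<'E'
from scipy.spatial.transform import Rotation as R
def st():
    s=sense(); M=R.from_quat(s['tcp_rot']).as_matrix(); return s,M
def plan(x,y,z,jaw=None):
    """remaining move in tool axes: first twist to put the jaw axis at angle jaw (deg world, mod 180), shifts given in tool axes AFTER the twist"""
    s,M=st(); a=np.degrees(np.arctan2(M[1,2],M[0,2])); tw=0
    if jaw is not None:
        # +twist is clockwise from above: angle falls
        tw=(a-jaw+90)%180-90
    d=np.array([x,y,z])-s['position']
    M2=M@R.from_euler('x',tw,degrees=True).as_matrix()
    print('t',round(s['clock'],2),'pos',s['position'].round(4),'jaw',a.round(1),'down',M[:,0].round(3),'q6',s['q'][5].round(2),'gap',round(s['finger_gap'],4),'F',s['contact_force'].round(1))
    print('twist',round(tw,1),'shift before twist frame',(M.T@d*1000).round(1),'after twist frame',(M2.T@d*1000).round(1))
E
python3 - <<'E'
from h import *
for n in ('top','scene'):
    a=np.load(n+'0.npz');P=cloud(n,a['d'])
    m=(P[...,0]>.45)&(P[...,0]<.65)&(P[...,1]>-.15)&(P[...,1]<.03)&(P[...,2]>.107)&(P[...,2]<.13)
    q=P[m][:,:2].astype(np.float32)*1000; print(n,m.sum(),cv2.minAreaRect(q),P[m].mean(0).round(4))
    # handle: mug a points above deck beyond radius
    cx=np.array([.532,.0775]); r=np.linalg.norm(P[...,:2]-cx,axis=-1)
    m=(r>.042)&(r<.07)&(P[...,2]>.095)&(P[...,2]<.155); q=P[m][:,:2]-cx; print('handle',m.sum(),q.mean(0),np.degrees(np.arctan2(q.mean(0)[1],q.mean(0)[0])))
b=np.array([.575,.034]);t=np.radians(18.2);Rb=np.array([[np.cos(t),-np.sin(t)],[np.sin(t),np.cos(t)]])
for nm,p in dict(knob=(-.048,-.075),knobopen=(-.048,.07),keeper=(-.088,-.035),comp=(.023,-.071)).items(): print(nm,(b+Rb@np.array(p)).round(4))
plan(.532,.0775,.25)
E
```

```text
top 87 ((552.6036376953125, -52.983192443847656), (59.79117965698242, 12.374506950378418), 17.54489517211914) [ 0.5522 -0.0532  0.1155]
handle 36 [0.02514384 0.04771857] 62.214386663152766
scene 68 ((552.1976318359375, -52.323944091796875), (64.55443572998047, 12.077991485595703), 17.632343292236328) [ 0.5552 -0.0519  0.1142]
handle 52 [0.0293917  0.05007911] 59.591091804166744
knob [ 0.5528 -0.0522]
knobopen [0.5075 0.0855]
keeper [ 0.5023 -0.0267]
comp [ 0.619  -0.0263]
t 0.1 pos [0.2494 0.49   0.2308] jaw 63.0 down [-0.001 -0.001 -1.   ] q6 -0.07 gap 0.0853 F [ 0.5 -0.6 -0.1]
twist 0 shift before twist frame [ -19.  -439.  -239.4] after twist frame [ -19.  -439.  -239.4]
```

>>> send_rows --fingers 85 --targets '[{"dx":-2,"dy":-44,"dz":-24},{"dx":-2,"dy":-44,"dz":-24},{"dx":-2,"dy":-44,"dz":-24},{"dx":-2,"dy":-44,"dz":-24},{"dx":-2,"dy":-44,"dz":-24},{"dx":-2,"dy":-44,"dz":-24},{"dx":-2,"dy":-44,"dz":-24},{"dx":-2,"dy":-44,"dz":-24},{"dx":-2,"dy":-44,"dz":-24},{"dx":-2,"dy":-43,"dz":-23},{"twist":10.2},{"twist":10.2},{"twist":10.2},{"twist":10.2},{"twist":10.2},{"twist":10.2},{"twist":10.2},{"twist":10.2},{"twist":10.2},{}]'

```text
$.targets[0]: bad value
```

```bash
python3 -c "
from h import *
plan(.532,.0775,.130,-29)"
```

```text
t 0.1 pos [0.2494 0.49   0.2308] jaw 63.0 down [-0.001 -0.001 -1.   ] q6 -0.07 gap 0.0853 F [ 0.5 -0.6 -0.1]
twist -88.0 shift before twist frame [ 101.  -439.  -239.3] after twist frame [ 101.   223.6 -447.2]
```

>>> send_rows --fingers 85 --targets '[{"dx":-2,"dy":-44,"dz":-24,"twist":0},{"dx":-2,"dy":-44,"dz":-24,"twist":0},{"dx":-2,"dy":-44,"dz":-24,"twist":0},{"dx":-2,"dy":-44,"dz":-24,"twist":0},{"dx":-2,"dy":-44,"dz":-24,"twist":0},{"dx":-2,"dy":-44,"dz":-24,"twist":0},{"dx":-2,"dy":-44,"dz":-24,"twist":0},{"dx":-2,"dy":-44,"dz":-24,"twist":0},{"dx":-2,"dy":-44,"dz":-24,"twist":0},{"dx":-2,"dy":-43,"dz":-23,"twist":0},{"dx":0,"dy":0,"dz":0,"twist":10.2},{"dx":0,"dy":0,"dz":0,"twist":10.2},{"dx":0,"dy":0,"dz":0,"twist":10.2},{"dx":0,"dy":0,"dz":0,"twist":10.2},{"dx":0,"dy":0,"dz":0,"twist":10.2},{"dx":0,"dy":0,"dz":0,"twist":10.2},{"dx":0,"dy":0,"dz":0,"twist":10.2},{"dx":0,"dy":0,"dz":0,"twist":10.2},{"dx":0,"dy":0,"dz":0,"twist":10.2},{"dx":0,"dy":0,"dz":0,"twist":0}]'

```text
clock: 2.6
position: [0.5322, 0.078, 0.251]
tcp_rot: [0.175, 0.685, -0.175, 0.685]
contact_force: [0.1, 0.7, 0.3]
finger_gap: 0.0849
```

```bash
python3 -c "
from h import *
plan(.532,.0775,.130,-29)"
```

```text
t 2.6 pos [0.5322 0.078  0.251 ] jaw -28.7 down [-0.001 -0.    -1.   ] q6 0.58 gap 0.0849 F [0.1 0.7 0.3]
twist 0.3 shift before twist frame [121.   -0.5   0.2] after twist frame [121.   -0.5   0.2]
```

>>> send_rows --fingers 85 --targets '[{"dx":40,"dy":0,"dz":0,"twist":0},{"dx":40,"dy":0,"dz":0,"twist":0},{"dx":30,"dy":0,"dz":0,"twist":0},{"dx":26,"dy":0,"dz":0,"twist":0},{"dx":0,"dy":0,"dz":0,"twist":0},{"dx":0,"dy":0,"dz":0,"twist":0}]'

```text
clock: 3.35
position: [0.5328, 0.0781, 0.1164]
tcp_rot: [0.175, 0.685, -0.175, 0.686]
contact_force: [0.5, 1.1, -0.2]
finger_gap: 0.0848
```

>>> send_rows --fingers 55 --targets '[{"dx":0,"dy":0,"dz":0,"twist":0},{"dx":0,"dy":0,"dz":0,"twist":0},{"dx":0,"dy":0,"dz":0,"twist":0},{"dx":0,"dy":0,"dz":0,"twist":0},{"dx":0,"dy":0,"dz":0,"twist":0},{"dx":0,"dy":0,"dz":0,"twist":0}]'

```text
clock: 4.1
position: [0.5328, 0.0781, 0.1166]
tcp_rot: [0.176, 0.684, -0.175, 0.686]
contact_force: [-0.7, 0.5, 5.3]
finger_gap: 0.0642
```

```bash
python3 -c "
from h import *
plan(.532,.0775,.130,-29); snap('top','g1')"
```

```text
t 4.1 pos [0.5328 0.0781 0.1166] jaw -28.7 down [ 0.002  0.    -1.   ] q6 0.58 gap 0.0642 F [-0.7  0.5  5.3]
twist 0.3 shift before twist frame [-13.4  -1.   -0.4] after twist frame [-13.4  -1.   -0.4]
```

View pics/g1.png

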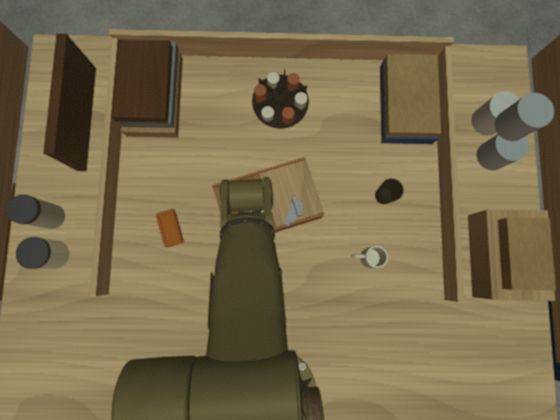

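The top view shows only the arm over the box at (250,200), which hides the mug. The dish, mug_b and the cup haven't moved. The opening of 64 mm fits a gripped mug, so I'll lift it.

>>> send_rows --targets '[{"dx":-10,"dy":0,"dz":0,"twist":0},{"dx":-20,"dy":0,"dz":0,"twist":0},{"dx":-30,"dy":0,"dz":0,"twist":0},{"dx":-20,"dy":0,"dz":0,"twist":0},{"dx":0,"dy":0,"dz":0,"twist":0}]'

```text
clock: 4.78
position: [0.5328, 0.0781, 0.197]
tcp_rot: [0.176, 0.684, -0.175, 0.686]
contact_force: [0.4, 0.1, -2.8]
finger_gap: 0.0635
```

```bash
python3 -c "
from h import *
plan(.36,-.02,.130,-29); snap('scene','g2')"
```

```text
t 4.78 pos [0.5328 0.0781 0.197 ] jaw -28.8 down [ 0.003  0.    -1.   ] q6 0.58 gap 0.0635 F [ 0.4  0.1 -2.8]
twist 0.2 shift before twist frame [  66.4 -169.2 -104.5] after twist frame [  66.4 -169.7 -103.8]
```

View pics/g2.png

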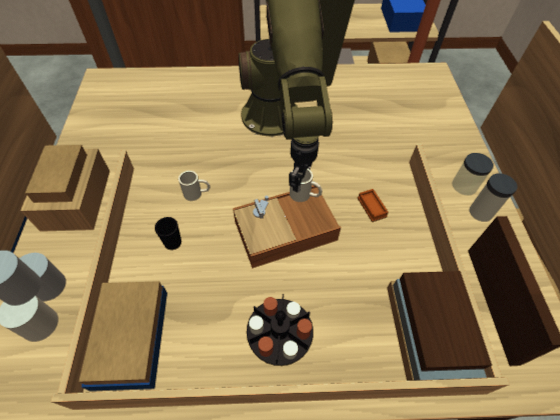

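The mug is up, held at about (300,185) in the scene view, and hanging upright. Next it goes down beside the box, on the robot side.

>>> send_rows --targets '[{"dx":0,"dy":-25,"dz":-15,"twist":0},{"dx":0,"dy":-40,"dz":-25,"twist":0},{"dx":0,"dy":-40,"dz":-25,"twist":0},{"dx":0,"dy":-40,"dz":-24,"twist":0},{"dx":0,"dy":-25,"dz":-15,"twist":0},{"dx":30,"dy":0,"dz":0,"twist":0},{"dx":40,"dy":0,"dz":0,"twist":0},{"dx":40,"dy":0,"dz":0,"twist":0},{"dx":20,"dy":0,"dz":0,"twist":0},{"dx":8,"dy":0,"dz":0,"twist":0},{"dx":0,"dy":0,"dz":0,"twist":0}]'

```text
clock: 6.2
position: [0.3591, -0.0209, 0.0571]
tcp_rot: [0.176, 0.685, -0.176, 0.685]
contact_force: [-0.1, 1.4, -3.4]
finger_gap: 0.0637
```

```bash
python3 -c "
from h import *
plan(.36,-.02,.0485,-29); snap('scene','g3')
im=np.load('g3.npz')['im'][100:230,180:380,::-1]; cv2.imwrite('pics/g3z.png',cv2.resize(im,None,fx=3.5,fy=3.5))"
```

```text
t 6.2 pos [ 0.3591 -0.0209  0.0571] jaw -28.8 down [-0.001  0.    -1.   ] q6 0.34 gap 0.0637 F [-0.1  1.4 -3.4]
twist 0.2 shift before twist frame [8.6 1.2 0.4] after twist frame [8.6 1.2 0.4]
```

View pics/g3z.png

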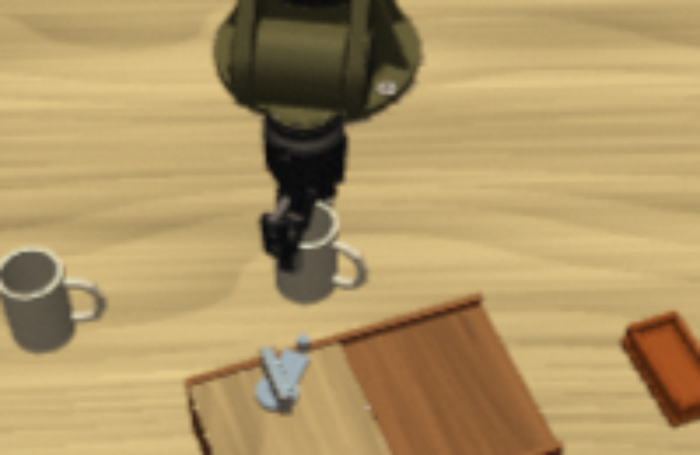

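The mug hangs upright at (305,260) in the zoomed picture, clear of the box. I'll lower it in small steps.

>>> send_rows --targets '[{"dx":3,"dy":0,"dz":0,"twist":0},{"dx":2,"dy":0,"dz":0,"twist":0},{"dx":1,"dy":0,"dz":0,"twist":0},{"dx":0,"dy":0,"dz":0,"twist":0}]'

```text
clock: 6.75
position: [0.3593, -0.0209, 0.0513]
tcp_rot: [0.176, 0.685, -0.176, 0.685]
contact_force: [-0.1, 0.2, -2.4]
finger_gap: 0.0638
```

>>> send_rows --targets '[{"dx":1,"dy":0,"dz":0,"twist":0},{"dx":1,"dy":0,"dz":0,"twist":0},{"dx":0,"dy":0,"dz":0,"twist":0}]'

```text
clock: 7.12
position: [0.3593, -0.0209, 0.0492]
tcp_rot: [0.176, 0.685, -0.176, 0.685]
contact_force: [-0.3, -0.8, -3.3]
finger_gap: 0.0636
```

>>> send_rows --targets '[{"dx":0.7,"dy":0,"dz":0,"twist":0},{"dx":0.7,"dy":0,"dz":0,"twist":0},{"dx":0,"dy":0,"dz":0,"twist":0}]'

```text
clock: 7.5
position: [0.3594, -0.0209, 0.0485]
tcp_rot: [0.176, 0.685, -0.176, 0.685]
contact_force: [-8.7, 0.2, 17.3]
finger_gap: 0.0633
```

It's touching down. I'll ease back 0.5 mm and open.

>>> send_rows --targets '[{"dx":-0.5,"dy":0,"dz":0,"twist":0}]'

```text
clock: 7.62
position: [0.3593, -0.0209, 0.0486]
tcp_rot: [0.176, 0.685, -0.176, 0.685]
contact_force: [0.4, -0.4, -2.3]
finger_gap: 0.0636
```

>>> send_rows --fingers 85 --targets '[{"dx":0,"dy":0,"dz":0,"twist":0},{"dx":0,"dy":0,"dz":0,"twist":0},{"dx":0,"dy":0,"dz":0,"twist":0},{"dx":-20,"dy":0,"dz":0,"twist":0},{"dx":-40,"dy":0,"dz":0,"twist":0},{"dx":-50,"dy":0,"dz":0,"twist":0},{"dx":-45,"dy":0,"dz":0,"twist":0},{"dx":0,"dy":0,"dz":0,"twist":0}]'

```text
clock: 8.62
position: [0.3605, -0.0211, 0.206]
tcp_rot: [0.176, 0.683, -0.176, 0.687]
contact_force: [0.6, 0.8, -0.8]
finger_gap: 0.0851
```

```bash
python3 -c "
from h import *
plan(.5525,-.0525,.16,108); im,d=snap('scene','g4'); P=cloud('scene',d)
m=(P[...,0]>.3)&(P[...,0]<.45)&(P[...,1]>-.1)&(P[...,1]<.05)&(P[...,2]>.08)&(P[...,2]<.1)
print(cv2.minAreaRect(P[m][:,:2].astype(np.float32)*1000),np.percentile(P[m][:,2],[5,50,95]))
im=im[100:230,180:380,::-1]; cv2.imwrite('pics/g4z.png',cv2.resize(im,None,fx=3.5,fy=3.5))"
```

```text
t 8.62 pos [ 0.3605 -0.0211  0.206 ] jaw -28.8 down [ 0.006 -0.001 -1.   ] q6 0.34 gap 0.0851 F [ 0.6  0.8 -0.8]
twist 43.2 shift before twist frame [ 47.1  64.8 183.2] after twist frame [ 47.1 172.7  89.1]
((363.61865234375, -20.328815460205078), (70.86732482910156, 63.927833557128906), 22.070528030395508) [0.08053146 0.08765687 0.092678  ]
```

View pics/g4z.png

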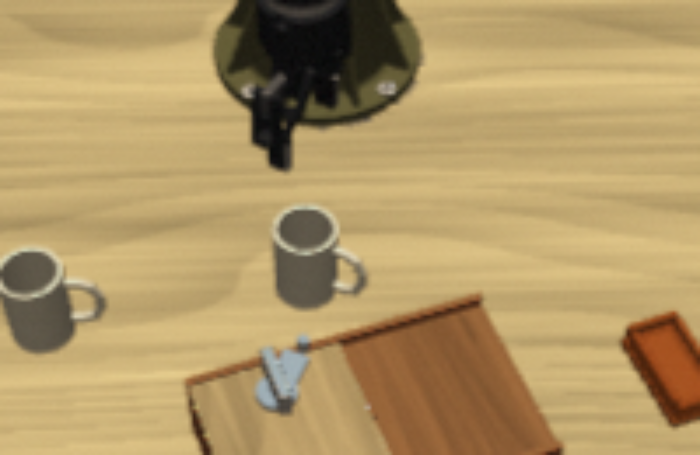

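The mug stands upright and free at (305,255) in the zoom, which is world (0.36, -0.02). Next is the knob, with a turn of -137° so that the clockwise turn stays within the joint range.

>>> send_rows --fingers 50 --targets '[{"dx":0,"dy":13,"dz":37,"twist":0},{"dx":0,"dy":13,"dz":37,"twist":0},{"dx":0,"dy":13,"dz":37,"twist":0},{"dx":0,"dy":13,"dz":36,"twist":0},{"dx":0,"dy":13,"dz":36,"twist":0},{"dx":0,"dy":0,"dz":0,"twist":-10.5},{"dx":0,"dy":0,"dz":0,"twist":-10.5},{"dx":0,"dy":0,"dz":0,"twist":-10.5},{"dx":0,"dy":0,"dz":0,"twist":-10.5},{"dx":0,"dy":0,"dz":0,"twist":-10.5},{"dx":0,"dy":0,"dz":0,"twist":-10.5},{"dx":0,"dy":0,"dz":0,"twist":-10.5},{"dx":0,"dy":0,"dz":0,"twist":-10.5},{"dx":0,"dy":0,"dz":0,"twist":-10.5},{"dx":0,"dy":0,"dz":0,"twist":-10.5},{"dx":0,"dy":0,"dz":0,"twist":-10.5},{"dx":0,"dy":0,"dz":0,"twist":-10.5},{"dx":0,"dy":0,"dz":0,"twist":-10.5},{"dx":40,"dy":0,"dz":0,"twist":0}]'

```text
clock: 11.05
position: [0.5517, -0.0521, 0.1633]
tcp_rot: [0.573, -0.416, -0.571, -0.417]
contact_force: [0.8, -0.6, -1.5]
finger_gap: 0.0501
```

```bash
python3 -c "
from h import *
plan(.5527,-.0525,.092,108)"
```

```text
t 11.05 pos [ 0.5517 -0.0521  0.1633] jaw 107.9 down [ 0.003 -0.    -1.   ] q6 -2.04 gap 0.0501 F [ 0.8 -0.6 -1.5]
twist -0.1 shift before twist frame [71.3 -0.6 -0.5] after twist frame [71.3 -0.6 -0.5]
```

>>> send_rows --targets '[{"dx":30,"dy":-0.5,"dz":-0.5,"twist":0},{"dx":25,"dy":0,"dz":0,"twist":0},{"dx":15,"dy":0,"dz":0,"twist":0},{"dx":0,"dy":0,"dz":0,"twist":0}]'

```text
clock: 11.55
position: [0.551, -0.0523, 0.092]
tcp_rot: [-0.57, 0.417, 0.572, 0.417]
contact_force: [0.7, -0.4, 0.7]
finger_gap: 0.05
```

>>> send_rows --fingers 5 --targets '[{"dx":0,"dy":0,"dz":0,"twist":0},{"dx":0,"dy":0,"dz":0,"twist":0},{"dx":0,"dy":0,"dz":0,"twist":0},{"dx":0,"dy":0,"dz":0,"twist":0},{"dx":0,"dy":0,"dz":0,"twist":0},{"dx":0,"dy":0,"dz":0,"twist":0}]'

```text
clock: 12.3
position: [0.5519, -0.052, 0.0944]
tcp_rot: [0.571, -0.417, -0.571, -0.417]
contact_force: [-2.3, 3.6, 4.6]
finger_gap: 0.0109
```

```bash
python3 -c "
from h import *
plan(.5527,-.0525,.092,108);print(sense()['moment'])"
```

```text
t 12.3 pos [ 0.5519 -0.052   0.0944] jaw 107.7 down [ 0.001  0.    -1.   ] q6 -2.04 gap 0.0109 F [-2.3  3.6  4.6]
twist -0.3 shift before twist frame [ 2.4 -0.6 -0.7] after twist frame [ 2.4 -0.6 -0.7]
[0.55557954 0.37801137 0.04337764]
```

>>> send_rows --targets '[{"dx":0,"dy":0,"dz":0,"twist":7.5},{"dx":0,"dy":0,"dz":0,"twist":7.5},{"dx":0,"dy":0,"dz":0,"twist":7.5},{"dx":0,"dy":0,"dz":0,"twist":7.5},{"dx":0,"dy":0,"dz":0,"twist":7.5},{"dx":0,"dy":0,"dz":0,"twist":7.5}]'

```text
clock: 13.05
position: [0.5519, -0.052, 0.0944]
tcp_rot: [-0.367, 0.604, 0.367, 0.605]
contact_force: [-2.6, 3.4, 6.4]
finger_gap: 0.0105
```

```bash
python3 -c "
from h import *
plan(.5527,-.0525,.092,18);print(sense()['moment'])"
```

```text
t 13.05 pos [ 0.5519 -0.052   0.0944] jaw 62.5 down [ 0.001  0.    -1.   ] q6 -1.25 gap 0.0105 F [-2.6  3.4  6.4]
twist 44.5 shift before twist frame [ 2.4 -1.  -0.1] after twist frame [ 2.4 -0.7  0.6]
[0.51994716 0.51831599 0.08109067]
```

>>> send_rows --targets '[{"dx":0,"dy":0,"dz":0,"twist":9},{"dx":0,"dy":0,"dz":0,"twist":9},{"dx":0,"dy":0,"dz":0,"twist":9},{"dx":0,"dy":0,"dz":0,"twist":9},{"dx":0,"dy":0,"dz":0,"twist":7},{"dx":0,"dy":0,"dz":0,"twist":2},{"dx":0,"dy":0,"dz":0,"twist":0}]'

```text
clock: 13.92
position: [0.5518, -0.0519, 0.0944]
tcp_rot: [-0.109, 0.698, 0.109, 0.699]
contact_force: [-3.0, 4.6, 4.9]
finger_gap: 0.011
```

```bash
python3 -c "
from h import *
s,M=st(); t=np.radians(18.2); p=s['position']+.146*np.array([-np.sin(t),np.cos(t),0])
plan(*p);print(s['moment'])"
```

```text
t 13.93 pos [ 0.5518 -0.0519  0.0944] jaw 17.7 down [ 0.001  0.    -1.   ] q6 -0.47 gap 0.011 F [-3.   4.6  4.9]
twist 0 shift before twist frame [  0.  146.   -1.2] after twist frame [  0.  146.   -1.2]
[0.6378782  0.47104634 0.16932385]
```

>>> send_rows --targets '[{"dx":0,"dy":0,"dz":0,"twist":1},{"dx":0,"dy":0,"dz":0,"twist":1},{"dx":0,"dy":0,"dz":0,"twist":0}]'

```text
clock: 14.3
position: [0.5518, -0.0519, 0.0944]
tcp_rot: [-0.097, 0.7, 0.097, 0.701]
contact_force: [-2.2, 4.4, 5.2]
finger_gap: 0.0111
```

```bash
python3 -c "
from h import *
plan(.5527,-.0525,.092,18);print(sense()['moment'])"
```

```text
t 14.3 pos [ 0.5518 -0.0519  0.0944] jaw 15.8 down [ 0.001  0.    -1.   ] q6 -0.44 gap 0.0111 F [-2.2  4.4  5.2]
twist -2.2 shift before twist frame [ 2.4 -0.8  0.7] after twist frame [ 2.4 -0.8  0.6]
[0.59961496 0.51304396 0.86480928]
```

The moment jumped to 0.86 N m, so the end stop is reached. I'll relax 1.5° and begin sliding.

>>> send_rows --targets '[{"dx":0,"dy":0,"dz":0,"twist":-1.5},{"dx":0,"dy":5,"dz":0,"twist":0},{"dx":0,"dy":10,"dz":-0.3,"twist":0},{"dx":0,"dy":10,"dz":0,"twist":0}]'

```text
clock: 14.8
position: [0.5442, -0.0286, 0.0944]
tcp_rot: [-0.106, 0.699, 0.105, 0.7]
contact_force: [-2.3, -3.7, 6.8]
finger_gap: 0.0108
```

```bash
python3 -c "
from h import *
s,M=st();p=np.array([.5518,-.0519,.0944]); t=np.radians(18.2); p=p+.146*np.array([-np.sin(t),np.cos(t),0])
plan(*p);print(s['moment'])"
```

```text
t 14.8 pos [ 0.5442 -0.0286  0.0944] jaw 17.2 down [ 0.001 -0.001 -1.   ] q6 -0.42 gap 0.0108 F [-2.3 -3.7  6.8]
twist 0 shift before twist frame [ -0.2 121.5  -2.1] after twist frame [ -0.2 121.5  -2.1]
[-0.53672582  0.58649209  0.37150775]
```

>>> send_rows --targets '[{"dx":0,"dy":20,"dz":-0.4,"twist":0},{"dx":0,"dy":20,"dz":-0.4,"twist":0},{"dx":0,"dy":20,"dz":-0.4,"twist":0},{"dx":0,"dy":20,"dz":-0.4,"twist":0},{"dx":0,"dy":20,"dz":-0.4,"twist":0},{"dx":0,"dy":15,"dz":0,"twist":0},{"dx":0,"dy":4,"dz":0,"twist":0},{"dx":0,"dy":0,"dz":0,"twist":0}]'

```text
clock: 15.8
position: [0.5066, 0.0849, 0.0943]
tcp_rot: [-0.106, 0.699, 0.106, 0.699]
contact_force: [-5.2, 0.0, 10.3]
finger_gap: 0.011
```

```bash
python3 -c "
from h import *
s,M=st();p0=np.array([.5518,-.0519,.0944]); t=np.radians(18.2); p=p0+.146*np.array([-np.sin(t),np.cos(t),0])
plan(*p);print(s['moment'],np.linalg.norm(s['position']-p0))"
```

```text
t 15.8 pos [0.5066 0.0849 0.0943] jaw 17.3 down [ 0. -0. -1.] q6 -0.21 gap 0.011 F [-5.2  0.  10.3]
twist 0 shift before twist frame [-0.1  1.9  0.1] after twist frame [-0.1  1.9  0.1]
[-0.0995216   1.04052388  0.38207898] 0.14411370008663615
```

>>> send_rows --targets '[{"dx":0,"dy":1,"dz":0,"twist":0},{"dx":0,"dy":1,"dz":0,"twist":0},{"dx":0,"dy":0.5,"dz":0,"twist":0},{"dx":0,"dy":0,"dz":0,"twist":0}]'

```text
clock: 16.3
position: [0.5063, 0.086, 0.0944]
tcp_rot: [-0.107, 0.699, 0.105, 0.699]
contact_force: [-2.3, -9.0, 8.4]
finger_gap: 0.0107
```

```bash
python3 -c "
from h import *
s,M=st();p0=np.array([.5518,-.0519,.0944]); t=np.radians(18.2); p=p0+.146*np.array([-np.sin(t),np.cos(t),0])
plan(*p);print(s['moment'],np.linalg.norm(s['position']-p0))"
```

```text
t 16.3 pos [0.5063 0.086  0.0944] jaw 17.2 down [ 0.001 -0.002 -1.   ] q6 -0.2 gap 0.0107 F [-2.3 -9.   8.4]
twist 0 shift before twist frame [-0.   0.8  0.1] after twist frame [-0.   0.8  0.1]
[-1.7092348   0.69558666  0.43617324] 0.14523349434319047
```

The door is on its open stop: 145 mm travelled and the force is rising. I'll release and rise.

>>> send_rows --fingers 45 --targets '[{"dx":0,"dy":0,"dz":0,"twist":0},{"dx":0,"dy":0,"dz":0,"twist":0},{"dx":0,"dy":0,"dz":0,"twist":0},{"dx":0,"dy":0,"dz":0,"twist":0},{"dx":-20,"dy":0,"dz":0,"twist":0},{"dx":-40,"dy":0,"dz":0,"twist":0},{"dx":-40,"dy":0,"dz":0,"twist":0},{"dx":0,"dy":0,"dz":0,"twist":0}]'

```text
clock: 17.3
position: [0.5071, 0.0871, 0.1962]
tcp_rot: [-0.106, 0.697, 0.106, 0.701]
contact_force: [0.2, -0.2, 0.2]
finger_gap: 0.0449
```

```bash
python3 -c "
from h import *
plan(.49,.3405,.2,108.2)
im,d=snap('scene','g5'); im=im[100:290,180:430,::-1]; cv2.imwrite('pics/g5z.png',cv2.resize(im,None,fx=3,fy=3))"
```

```text
t 17.3 pos [0.5071 0.0871 0.1962] jaw 17.2 down [ 0.005  0.001 -1.   ] q6 -0.2 gap 0.0449 F [ 0.2 -0.2  0.2]
twist 89.0 shift before twist frame [ -3.7 247.1  58.7] after twist frame [  -3.7   62.9 -246.1]
```

View pics/g5z.png

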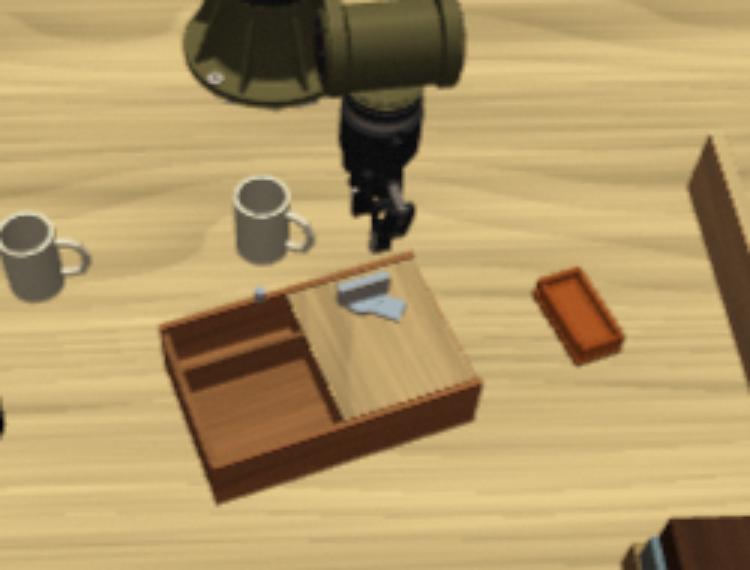

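The door is fully open at zoom (390,340), the knob bar lies along the slide direction, and both compartments are exposed. Next is the dish.

>>> send_rows --fingers 85 --targets '[{"dx":0,"dy":41,"dz":10,"twist":0},{"dx":0,"dy":41,"dz":10,"twist":0},{"dx":0,"dy":41,"dz":10,"twist":0},{"dx":0,"dy":41,"dz":10,"twist":0},{"dx":0,"dy":41,"dz":10,"twist":0},{"dx":0,"dy":42,"dz":9,"twist":0},{"dx":0,"dy":0,"dz":0,"twist":9.9},{"dx":0,"dy":0,"dz":0,"twist":9.9},{"dx":0,"dy":0,"dz":0,"twist":9.9},{"dx":0,"dy":0,"dz":0,"twist":9.9},{"dx":0,"dy":0,"dz":0,"twist":9.9},{"dx":0,"dy":0,"dz":0,"twist":9.9},{"dx":0,"dy":0,"dz":0,"twist":9.9},{"dx":0,"dy":0,"dz":0,"twist":9.9},{"dx":0,"dy":0,"dz":0,"twist":9.9},{"dx":60,"dy":0,"dz":0,"twist":0},{"dx":50,"dy":0,"dz":0,"twist":0},{"dx":0,"dy":0,"dz":0,"twist":0}]'

```text
clock: 19.6
position: [0.4872, 0.339, 0.079]
tcp_rot: [0.412, 0.574, -0.418, 0.571]
contact_force: [0.2, -0.0, 0.3]
finger_gap: 0.0854
```

```bash
python3 -c "
from h import *
plan(.49,.3405,.006,108.2)"
```

```text
t 19.6 pos [0.4872 0.339  0.079 ] jaw -71.9 down [-0.007 -0.004 -1.   ] q6 1.8 gap 0.0854 F [ 0.2 -0.   0.3]
twist -0.1 shift before twist frame [73.   3.8 -0.7] after twist frame [73.   3.8 -0.7]
```

>>> send_rows --targets '[{"dx":35,"dy":3,"dz":0,"twist":0},{"dx":25,"dy":0,"dz":0,"twist":0},{"dx":11,"dy":0,"dz":0,"twist":0},{"dx":0,"dy":0,"dz":0,"twist":0},{"dx":0,"dy":0,"dz":0,"twist":0}]'

```text
clock: 20.23
position: [0.4928, 0.3416, 0.0139]
tcp_rot: [0.416, 0.572, -0.414, 0.573]
contact_force: [0.6, 0.2, 0.5]
finger_gap: 0.0853
```

>>> send_rows --fingers 48 --targets '[{"dx":0,"dy":0,"dz":0,"twist":0},{"dx":0,"dy":0,"dz":0,"twist":0},{"dx":0,"dy":0,"dz":0,"twist":0},{"dx":0,"dy":0,"dz":0,"twist":0},{"dx":0,"dy":0,"dz":0,"twist":0},{"dx":0,"dy":0,"dz":0,"twist":0}]'

```text
clock: 20.98
position: [0.4925, 0.3415, 0.0135]
tcp_rot: [0.415, 0.572, -0.415, 0.573]
contact_force: [-1.3, 0.0, 7.9]
finger_gap: 0.0567
```

```bash
python3 -c "
from h import *
plan(.49,.3405,.006,108.2)"
```

```text
t 20.98 pos [0.4925 0.3415 0.0135] jaw -71.9 down [ 0.001  0.001 -1.   ] q6 1.8 gap 0.0567 F [-1.3  0.   7.9]
twist -0.1 shift before twist frame [ 7.4 -2.8  0.2] after twist frame [ 7.4 -2.8  0.2]
```

The grip is high, since the arm stopped about 7 mm short. I'll regrip a little lower.

>>> send_rows --fingers 80 --targets '[{"dx":0,"dy":0,"dz":0,"twist":0},{"dx":0,"dy":0,"dz":0,"twist":0},{"dx":4,"dy":-1,"dz":0,"twist":0},{"dx":3,"dy":-1,"dz":0,"twist":0},{"dx":0,"dy":0,"dz":0,"twist":0}]'

```text
clock: 21.6
position: [0.4899, 0.3405, 0.0049]
tcp_rot: [0.415, 0.573, -0.415, 0.572]
contact_force: [0.5, -1.1, -0.7]
finger_gap: 0.0803
```

>>> send_rows --fingers 48 --targets '[{"dx":0,"dy":0,"dz":0,"twist":0},{"dx":0,"dy":0,"dz":0,"twist":0},{"dx":0,"dy":0,"dz":0,"twist":0},{"dx":0,"dy":0,"dz":0,"twist":0},{"dx":0,"dy":0,"dz":0,"twist":0}]'

```text
clock: 22.22
position: [0.4904, 0.3407, 0.0057]
tcp_rot: [0.415, 0.572, -0.415, 0.573]
contact_force: [-0.9, 0.2, 5.3]
finger_gap: 0.0567
```

>>> send_rows --targets '[{"dx":-10,"dy":0,"dz":0,"twist":0},{"dx":-30,"dy":0,"dz":0,"twist":0},{"dx":-50,"dy":0,"dz":0,"twist":0},{"dx":-50,"dy":0,"dz":0,"twist":0},{"dx":-30,"dy":0,"dz":0,"twist":0},{"dx":0,"dy":0,"dz":0,"twist":0}]'

```text
clock: 22.98
position: [0.4908, 0.3409, 0.1778]
tcp_rot: [0.416, 0.572, -0.414, 0.573]
contact_force: [-0.9, -0.1, -1.7]
finger_gap: 0.0571
```

```bash
python3 -c "
from h import *
plan(.619,-.0263,.15,108.2)
im,d=snap('scene','g6'); im=im[100:290,180:430,::-1]; cv2.imwrite('pics/g6z.png',cv2.resize(im,None,fx=3,fy=3))"
```

```text
t 22.98 pos [0.4908 0.3409 0.1778] jaw -71.9 down [ 0.003  0.002 -1.   ] q6 1.8 gap 0.0571 F [-0.9 -0.1 -1.7]
twist -0.1 shift before twist frame [ 27.4   7.5 388.9] after twist frame [ 27.4   7.  388.9]
```

View pics/g6z.png

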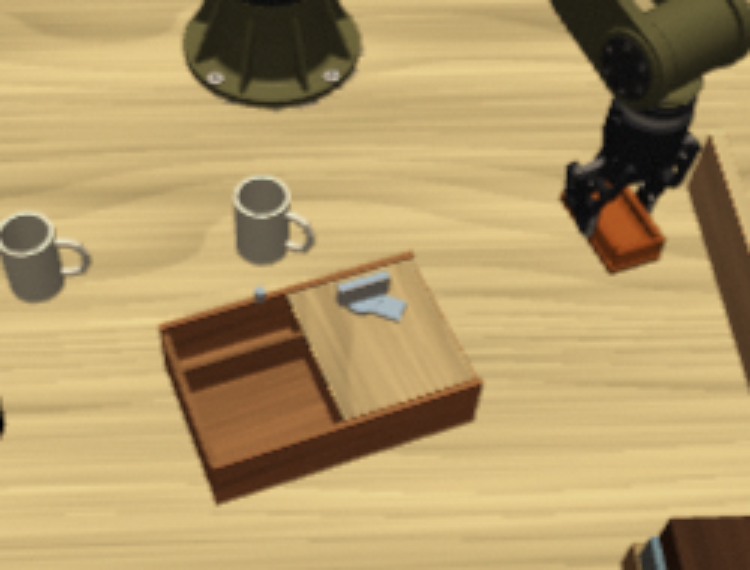

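The dish is gripped level at zoom (625,230). I'll carry it over the compartment.

>>> send_rows --targets '[{"dx":0,"dy":0,"dz":20,"twist":0},{"dx":0,"dy":1,"dz":40,"twist":0},{"dx":0,"dy":1,"dz":45,"twist":0},{"dx":0,"dy":1,"dz":45,"twist":0},{"dx":0,"dy":1,"dz":45,"twist":0},{"dx":0,"dy":1,"dz":45,"twist":0},{"dx":0,"dy":1,"dz":45,"twist":0},{"dx":0,"dy":1,"dz":45,"twist":0},{"dx":0,"dy":0,"dz":39,"twist":0},{"dx":0,"dy":0,"dz":20,"twist":0},{"dx":30,"dy":0,"dz":0,"twist":0},{"dx":20,"dy":0,"dz":0,"twist":0},{"dx":0,"dy":0,"dz":0,"twist":0}]'

```text
clock: 24.65
position: [0.6167, -0.0269, 0.1232]
tcp_rot: [0.414, 0.574, -0.416, 0.571]
contact_force: [0.2, 1.0, -1.3]
finger_gap: 0.0569
```

```bash
python3 -c "
from h import *
plan(.619,-.0263,.0155,108.2)
im,d=snap('scene','g7'); im=im[100:290,180:430,::-1]; cv2.imwrite('pics/g7z.png',cv2.resize(im,None,fx=3,fy=3))"
```

```text
t 24.65 pos [ 0.6167 -0.0269  0.1232] jaw -71.9 down [-0.004  0.    -1.   ] q6 1.15 gap 0.0569 F [ 0.2  1.  -1.3]
twist -0.1 shift before twist frame [107.7   2.8   0.4] after twist frame [107.7   2.8   0.4]
```

View pics/g7z.png

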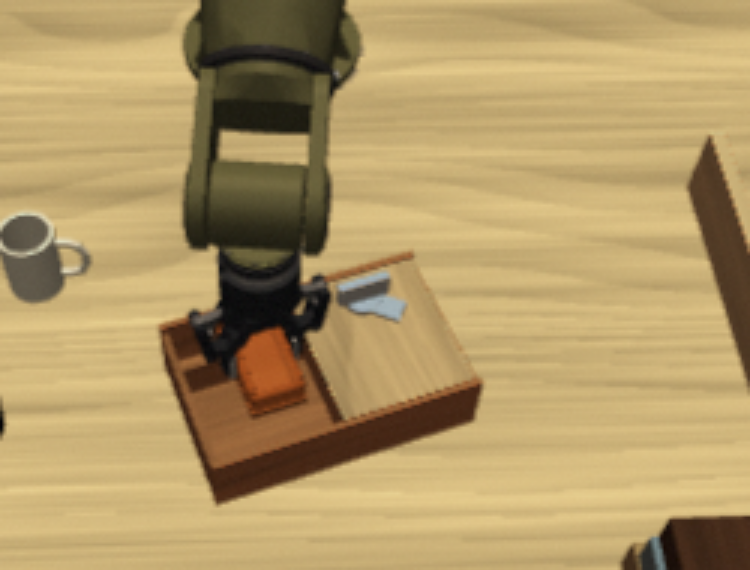

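>>> send_rows --targets '[{"dx":0,"dy":2,"dz":0,"twist":0},{"dx":20,"dy":0,"dz":0,"twist":0},{"dx":25,"dy":0,"dz":0,"twist":0},{"dx":0,"dy":0,"dz":0,"twist":0},{"dx":0,"dy":0,"dz":0,"twist":0}]'

```text
clock: 25.32
position: [0.6205, -0.0263, 0.0819]
tcp_rot: [0.415, 0.572, -0.415, 0.573]
contact_force: [0.4, 0.3, -1.9]
finger_gap: 0.0571
```

```bash
python3 -c "
from h import *
plan(.619,-.0263,.0155,108.2)
im,d=snap('scene','g8'); im=im[150:280,200:370,::-1]; cv2.imwrite('pics/g8z.png',cv2.resize(im,None,fx=4,fy=4))"
```

```text
t 25.32 pos [ 0.6205 -0.0263  0.0819] jaw -71.9 down [ 0.002 -0.    -1.   ] q6 1.15 gap 0.0571 F [ 0.4  0.3 -1.9]
twist -0.1 shift before twist frame [66.4 -1.5 -0.5] after twist frame [66.4 -1.5 -0.5]
```

View pics/g8z.png

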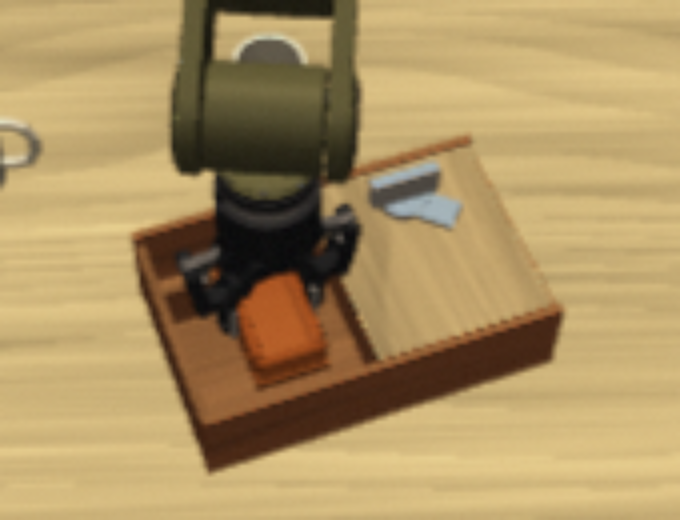

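The dish is centred over the wide compartment at (285,330). I'll lower it in steps.

>>> send_rows --targets '[{"dx":15,"dy":-1,"dz":2,"twist":0},{"dx":20,"dy":0,"dz":0,"twist":0},{"dx":12,"dy":0,"dz":0,"twist":0},{"dx":8,"dy":0,"dz":0,"twist":0},{"dx":4,"dy":0,"dz":0,"twist":0},{"dx":0,"dy":0,"dz":0,"twist":0}]'

```text
clock: 26.12
position: [0.6195, -0.0285, 0.0214]
tcp_rot: [0.415, 0.573, -0.415, 0.573]
contact_force: [-0.1, -0.2, -1.5]
finger_gap: 0.0571
```

```bash
python3 -c "
from h import *
plan(.619,-.0263,.0155,108.2)"
```

```text
t 26.12 pos [ 0.6195 -0.0285  0.0214] jaw -71.9 down [-0.  0. -1.] q6 1.15 gap 0.0571 F [-0.1 -0.2 -1.5]
twist -0.1 shift before twist frame [ 5.9  0.2 -2.3] after twist frame [ 5.9  0.2 -2.3]
```

>>> send_rows --targets '[{"dx":2,"dy":0,"dz":0,"twist":0},{"dx":1.5,"dy":0,"dz":0,"twist":0},{"dx":1,"dy":0,"dz":0,"twist":0},{"dx":0,"dy":0,"dz":0,"twist":0}]'

```text
clock: 26.62
position: [0.6194, -0.0285, 0.0169]
tcp_rot: [0.415, 0.573, -0.415, 0.572]
contact_force: [0.5, -0.7, -2.7]
finger_gap: 0.0569
```

>>> send_rows --targets '[{"dx":0.5,"dy":0,"dz":0,"twist":0},{"dx":0.3,"dy":0,"dz":0,"twist":0},{"dx":0,"dy":0,"dz":0,"twist":0}]'

```text
clock: 27.0
position: [0.6194, -0.0285, 0.0161]
tcp_rot: [0.415, 0.573, -0.415, 0.573]
contact_force: [0.1, -0.2, -2.7]
finger_gap: 0.0568
```

>>> send_rows --targets '[{"dx":0.4,"dy":0,"dz":0,"twist":0},{"dx":0.4,"dy":0,"dz":0,"twist":0},{"dx":0,"dy":0,"dz":0,"twist":0}]'

```text
clock: 27.38
position: [0.6195, -0.0285, 0.0157]
tcp_rot: [0.415, 0.572, -0.415, 0.573]
contact_force: [-4.2, 0.5, 5.7]
finger_gap: 0.0567
```

The dish is down, with a light 6 N contact. I'll release partway and rise.

>>> send_rows --fingers 72 --targets '[{"dx":0,"dy":0,"dz":0,"twist":0},{"dx":0,"dy":0,"dz":0,"twist":0},{"dx":0,"dy":0,"dz":0,"twist":0},{"dx":-10,"dy":0,"dz":0,"twist":0},{"dx":-30,"dy":0,"dz":0,"twist":0},{"dx":-50,"dy":0,"dz":0,"twist":0},{"dx":-50,"dy":0,"dz":0,"twist":0},{"dx":-50,"dy":0,"dz":0,"twist":0},{"dx":-20,"dy":-60,"dz":0,"twist":0},{"dx":0,"dy":-60,"dz":0,"twist":0},{"dx":0,"dy":-60,"dz":0,"twist":0},{"dx":0,"dy":-60,"dz":0,"twist":0},{"dx":0,"dy":0,"dz":0,"twist":0}]'

```text
clock: 29.0
position: [0.3898, -0.1036, 0.2261]
tcp_rot: [0.416, 0.571, -0.416, 0.573]
contact_force: [-0.3, 0.5, 0.5]
finger_gap: 0.072
```

```bash
python3 - <<'E'
from h import *
plan(.619,-.0263,.0155,108.2)
b=np.array([.575,.034]);t=np.radians(18.2);Rb=np.array([[np.cos(t),-np.sin(t)],[np.sin(t),np.cos(t)]])
for n in ('scene','top'):
    im,d=snap(n,n+'9');P=cloud(n,d);hsv=cv2.cvtColor(im,cv2.COLOR_RGB2HSV)
    B=P.copy();B[...,:2]=(P[...,:2]-b)@Rb
    m=(B[...,0]>-.04)&(B[...,0]<.086)&(B[...,1]>-.14)&(B[...,1]<-.008)&(B[...,2]>.036)&(B[...,2]<.06)
    if m.sum(): print(n,'dish rim (box frame)',m.sum(),cv2.minAreaRect(B[m][:,:2].astype(np.float32)*1000),np.percentile(B[m][:,2],[5,50,95]))
    m=(abs(B[...,0])<.08)&(B[...,1]>-.03)&(B[...,1]<.16)&(B[...,2]>.072)&(B[...,2]<.084); print('door y range',np.percentile(B[m][:,1],[.5,99.5]))
    for nm,r in dict(muga=(.3,.45,-.1,.05,.083,.1),mugb=(.3,.5,-.4,-.2,.083,.1),cup=(.5,.75,-.45,-.27,.09,.11)).items():
        m=(P[...,0]>r[0])&(P[...,0]<r[1])&(P[...,1]>r[2])&(P[...,1]<r[3])&(P[...,2]>r[4])&(P[...,2]<r[5])
        if m.sum(): print(nm,cv2.minEnclosingCircle(P[m][:,:2].astype(np.float32)*1000))
    x0,y0=(170,130) if n=='scene' else (150,140)
    cv2.imwrite(f'pics/{n}9z.png',cv2.resize(im[y0:y0+150,x0:x0+250,::-1],None,fx=3,fy=3))
E
```

```text
t 29.0 pos [ 0.3898 -0.1036  0.2261] jaw -72.0 down [ 0.002 -0.001 -1.   ] q6 0.91 gap 0.072 F [-0.3  0.5  0.5]
twist -0.2 shift before twist frame [210.9 241.6  -2.9] after twist frame [210.9 241.6  -2.1]
scene dish rim (box frame) 207 ((13.832969665527344, -72.67587280273438), (107.4900894165039, 127.8265151977539), 0.13699829578399658) [0.03849494 0.04268019 0.04934045]
door y range [-0.00473258  0.14466824]
muga ((361.2066650390625, -22.513912200927734), 34.910400390625)
mugb ((408.11358642578125, -293.2316589355469), 34.58482360839844)
cup ((608.513427734375, -337.6590576171875), 36.584022521972656)
top dish rim (box frame) 282 ((26.234310150146484, -68.60054779052734), (119.48011779785156, 115.22865295410156), 0.021847063675522804) [0.03799193 0.04307566 0.0486697 ]
door y range [-0.0055312   0.14378303]
muga ((361.05718994140625, -19.977359771728516), 34.47314453125)
mugb ((408.6795349121094, -292.72198486328125), 33.496517181396484)
cup ((608.3453979492188, -340.0764465332031), 36.321285247802734)
```

View pics/scene9z.png

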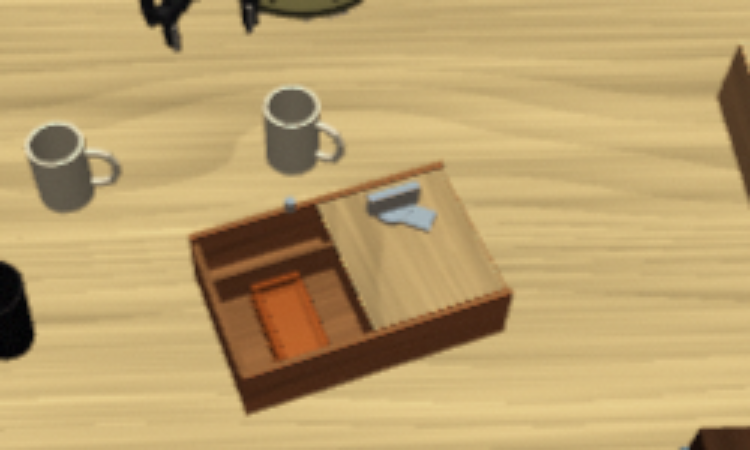

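View pics/top9z.png

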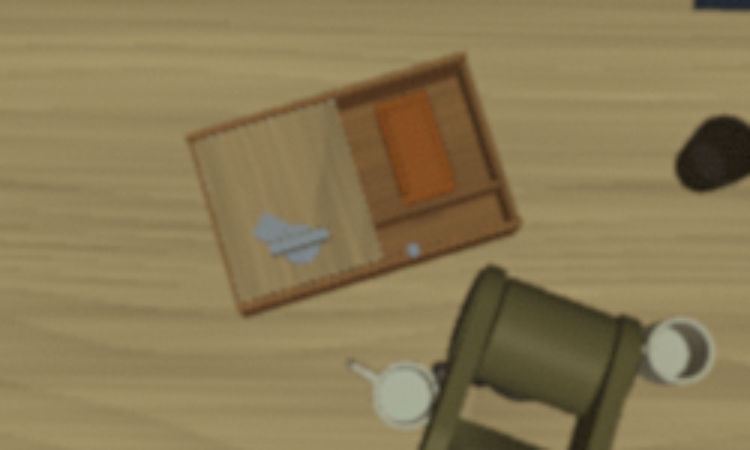

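The dish lies in the wide compartment (scene zoom (290,320), top zoom (415,145)), the door is open, and all mugs and the cup are standing. One last check on whether the dish is flat, using only its orange pixels.

```bash
python3 - <<'E'
from h import *
b=np.array([.575,.034]);t=np.radians(18.2);Rb=np.array([[np.cos(t),-np.sin(t)],[np.sin(t),np.cos(t)]])
a=np.load('top9.npz');P=cloud('top',a['d']);hsv=cv2.cvtColor(a['im'],cv2.COLOR_RGB2HSV)
B=P.copy();B[...,:2]=(P[...,:2]-b)@Rb
box=(B[...,0]>-.04)&(B[...,0]<.086)&(B[...,1]>-.14)&(B[...,1]<-.008)
m=box&(hsv[...,1]>170)&(B[...,2]>.039)&(B[...,2]<.05); q=B[m]
print(m.sum(),cv2.minAreaRect(q[:,:2].astype(np.float32)*1000))
A=np.c_[q[:,:2],np.ones(len(q))]; print('rim plane slopes,deg',np.degrees(np.linalg.lstsq(A,q[:,2],rcond=None)[0][:2]),'z',q[:,2].mean())
m=box&(hsv[...,1]>170)&(B[...,2]<.036); q=B[m]; A=np.c_[q[:,:2],np.ones(len(q))]; print('inner floor',len(q),np.degrees(np.linalg.lstsq(A,q[:,2],rcond=None)[0][:2]),np.percentile(q[:,2],[5,50,95]))
s=sense(); print(s['contact_force'],abs(s['dq']).max())
E
```

```text
229 ((21.711753845214844, -74.09233093261719), (110.36209106445312, 56.838958740234375), 0.4254437983036041)
rim plane slopes,deg [ 0.0516935  -0.34765709] z 0.04370957016209237
inner floor 397 [ 0.46982094 -0.90588415] [0.01459477 0.01987038 0.03045699]
[ 0.18714148  0.4257434  -0.06707107] 0.03747073455338771
```

The rim is level (under 0.4°) at 44 mm, which is the 10 mm floor plus the 34 mm dish. Its footprint is 110 x 57 mm, centred in the compartment. I'm handing in.

```bash
python3 -c "
from plant import sign_off; print(sign_off())"
```

```text
the job is handed in; nothing more can be done
None
```

The job is done and was handed in at about 29 s of the 64 s allowed; sign-off gives no verdict. I moved the mug from the deck to the shelf, turned the latch a quarter-turn clockwise to its stop, and slid the door fully open. I then set the dish in the wide compartment.

**Last checks:**
- **Dish:** its rim is at 43.7 mm (44 expected) and level to within 0.4°. It is centred within about 3 mm of the compartment's middle.
- **Door:** it covers box y -5 to 144 mm, so it is fully open.
- **Mugs and cup:** the moved mug stands upright at about (0.36, -0.02). Mug_b and the cup read the same positions as at the start, to within 1–3 mm.
- **Robot:** the gripper is clear of everything, with wrist force near zero.

**Rough spots along the way:**
- The mug met the shelf with a brief push of about 17 N.
- My first dish grip was about 7 mm too high, so I regripped lower before lifting.
- A first depth mask for the dish rim picked up compartment walls and gave a wrong size. Measuring only the dish's orange pixels gave the expected 110 x 57 mm.

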